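Gauge the gap under a box lid

ROBOT

A 6-joint arm with a two-finger parallel gripper is mounted at the origin on the work surface. World frame = base frame: x ahead of the robot, y to its left, z up, the work surface at z = 0. Lengths are in m, angles in rad, forces in N, time in s.
With the tool pointing down it reaches from about 0.3 to 0.775 m from the base axis. Payload 14.6 kg.
Tool frame: the origin (TCP) lies at the very end of the fingers, on their centre line; the grasp point (between the pads) lies 19 mm behind it; z points along the fingers, y is the line along which they close (so a half turn about z gives the same grasp; the last joint's range is limited). The gripper opens to 94 mm and grips with 3 to 60 N. Pads are 16 mm wide; open, the fingers measure 119 mm over their backs; the gripper's body (75 mm by 177 mm) begins 78 mm behind the grasp point.
Start: joints at [-1.399, 0.3, 1.521, -0, 1.321, -0.067], TCP at [0.13, -0.534, 0.205] pointing down, gripper open.
Joint ranges: [-3.03, 3.03], [-0.79, 2.21], [0.23, 2.52], [-1.04, 4.18], [0, 3.07], [-2.55, 2.55]. Speed limits (rad/s): [2.22, 2.22, 2.57, 3.14, 3.14, 3.14].

INTERFACE

Orientations are given as [roll, pitch, yaw] about the fixed x, y, z axes, in that order (R = Rz(yaw) Ry(pitch) Rx(roll)).
In Python, from station import status, vision, order, silhouettes gives the robot as it stands. The module is installed in compiled form; this text tells all that it offers.
- The arm moves only by the shell command python3 -m pendant 'ROWS' [FORCE]. ROWS is JSON, one flat list of numbers, 7 for each row, row after row: the shift along the tool's x, y, z in units of 500 mm (1.0 is 500 mm), then the turn, a rotation vector about the tool's x, y, z in units of 90 degrees (1.0 is 90 degrees), then the opening, from -1 (shut) to 1 (fully open). A call has 1 to 12 rows; each row is the pose to reach, as a shift and turn from the pose commanded when the call began, along the tool's axes at that moment; what a row does not reach only later rows make up. A row lasts 1/10 s, in which the tool goes at most 50 mm and 8.59 degrees, less where a joint would pass 70% of its speed; a pose out of reach is approached as far as the arm can. A call with a number of a shift or a turn outside -1 to 1 is refused whole. A call with a gripper value outside its range is refused whole. The fingers move at their own pace and stop on an object; FORCE is the grip in N (left out, the last holds). Time passes only in rows, so rows that repeat a pose let the fingers close. It gives the time, the measured TCP pose, the force, the opening and the grip force at its end, in the units of the state.
- status.get_obs(): the state, without advancing time (a new reading comes with each control period).
- vision.camera(name): name is "scene" or "top" or "wrist"; returns a dict with "pixels" (400x640x3 uint8, red, green, blue), "K" (3x3 intrinsics, pixels), "R" (3x3) and "t" (3): a world point X has camera coordinates R X + t. Camera axes: x right, y down, z forward; pixel columns grow to the right and rows downward; lengths in m; the calibration is good to about 2 mm. A picture is of the moment at which its call begins. There is no depth.
- order.hand_in(): hands the job in; it is judged then, once.
Trained networks look in a picture, given as the dict that the camera call returned (one of the last four; its "shot" number tells which), for a name from the list of things; names that differ only in an ending like _2 or _b are one class to them, and where a whole thing is asked for, a point or a joint stands for the part that bears it (a point fixed in the world has none). Each returns a list of dicts, best first, with "score" (0 to 1); they miss things now and then, are a little off and sometimes report something else, mostly with a low value. They report only what shows in the picture. A call takes as long as a camera call. They do not tell look-alikes from the thing itself.
- silhouettes(target, picture): "region" (400x640 bool, what is visible of it) and "extent" ([left, top, right, bottom] in pixels, round what is visible of it).
The state is a dict: "time_s": time; "qpos": joint angles; "joint_vel": joint speeds; "tau": joint torques, N m; "ee_pos": TCP position; "eef_rot": TCP orientation; "force": force on the tool from outside, world axes, zero at the start; "moment": the same for the moment, N m; "grip_width": finger opening in m; "grip_force": force on a finger pad.
Only numpy, scipy, OpenCV 4.12 (cv2) and the standard library are available. Lean on these libraries where they do the work, as an engineer would, in place of code of your own. Each camera call takes 0.05 s, during which the arm holds its last target. There are 200 camera calls.

TASK

The lid of the wooden box stands a little open at the front on its stiff new hinges, and we need the size of that gap before fitting the catch. Take the steel taper gauge by its red handle and, at the yellow tape over the brass catch plate, slide its thin end flat on the rim and square to the front into the gap until it drags snugly between the rim and the lid, without prising the lid up or pushing it down. Finish while still holding the gauge there so that it can be read, and leave the other things on the table where they are.

Things in the scene. Friction and masses are not known exactly. Their poses are not given: they have to be found in the camera images.
- gauge: steel taper gauge, 0.2 kg, lying flat. Origin: centre of the underside of its red handle (55 long, 22 wide, 20 mm high); +x to the thin tip, +z up. Blade 16 mm wide, from x = 27.5 to the tip at 162.5 mm; its flat underside is flush with the handle's; its top slopes evenly from 17.5 mm thick at the handle to 2 mm at the tip
- gauge_tip (a point): middle of the lower edge of the gauge's thin tip (162.5 mm along +x from the gauge's origin, at its underside)
- box: light wooden box, 200 deep (x), 300 along the front (y), 85 mm high without lid, walls 9 mm, hollow; the front faces its -x. Origin: centre of its underside, on a 3 mm rubber mat on the table (it does not slide). A brass catch plate, 30 mm wide, is on the middle of the front; it stands out up to 10 mm and ends 13 mm below the rim
- rim_mid (a point): middle of the outer top edge of the box's front wall, above the catch plate: (-100, 0, 85) mm in the box's frame. The blade is to lie on this rim, pointing along the box's +x
- lid: flat wooden lid, 200 x 300 x 9 mm, 0.38 kg, flush with the box's outside, brass hinges along the back rim. Origin: on the hinge line, at the underside's back edge; at the start it stands open by a small angle. A tab of yellow tape, 19 mm wide, sits on the middle of its front edge
- lid_hinge (a joint): angle of the lid in rad, 0 = shut on the rim, growing as it opens; it starts between 0.04 and 0.07 (8 to 14 mm open at the front). The hinges are stiff: the lid stays where it is left, lifting its front edge takes about 9 N and pushing it down about 5 N
- lid_edge (a point): middle of the lid's front lower edge, the upper side of the gap (its height above rim_mid is the gap)
- screwdriver: red-handled screwdriver, 200 mm long, 26 mm thick, lying along the front of the box about 45 mm from it; leave alone. Origin: middle of its underside
- brush: paint brush with a blue handle, 200 mm long, 42 mm wide, 20 mm thick, lying about 95 mm beside the gauge; leave alone. Origin: middle of its underside
- hammer: hammer, 260 mm long, lying at the robot's right; leave alone. Origin: middle of its underside
- glue: white glue bottle with orange cap, 56 mm across, 150 mm tall; leave alone. Origin: centre of its foot
- tape: roll of yellow tape lying flat, 100 mm across, 19 mm high; leave alone. Origin: centre of its underside
- screw_tray: clear compartment tray of screws, 140 x 200 x 34 mm; leave alone. Origin: centre of its underside
- jar: clear jar with blue cap, 80 mm across, 110 mm tall; leave alone. Origin: centre of its foot
Mind the look-alikes: they are no part of the job. Several things have the shape of the gauge; the one meant has the colours described above.

How it is judged:
On the way, in this order (a step that is already met when the one before it is completed fails the run):
1. the gauge is held by its handle, its tip clear of the table (contact force between the fingers and gauge above 2 N and horizontal distance between the grasp point and gauge below 0.045 m and height (world z) of each of gauge_tip, gauge above 0.04 m), for 0.2 s.
2. the thin end is in the gap at the middle of the front, level and square (x of gauge_tip in the frame of box between -0.085 and 0.08 m and z of gauge_tip in the frame of box between 0.08 and 0.098 m and y of gauge_tip in the frame of box between -0.025 and 0.025 m and angle between the x axis of gauge and the x axis of box, either way round below 0.17 rad and angle between gauge's own z axis and vertical below 0.1 rad and contact force between the fingers and gauge above 2 N and horizontal distance between the grasp point and gauge below 0.045 m), for 0.1 s.
At the end, for the whole second after the job is handed in: The fingers hold the still gauge by its handle; lid and box each press on its blade with over 0.8 N; its tip is within 25 mm of the middle, at least 25 mm behind the front face, straight in within 0.17 rad, level within 0.10 rad; the lid's front edge is within 3 mm of its start (contact force between gauge and lid above 0.8 N and contact force between gauge and box above 0.8 N and contact force between the fingers and gauge above 2 N and horizontal distance between the grasp point and gauge below 0.045 m and angle between the x axis of gauge and the x axis of box, either way round below 0.17 rad and angle between gauge's own z axis and vertical below 0.1 rad and y of gauge_tip in the frame of box between -0.025 and 0.025 m and x of gauge_tip in the frame of box between -0.075 and 0.08 m and height (world z) of gauge above 0.07 m and linear speed of gauge below 0.02 m/s and distance of lid_edge from where it was at the start of the episode below 0.003 m); the arm keeps its last pose, push and grip.
It fails at once if the lid's front edge is moved by more than 5 mm (distance of lid_edge from where it was at the start of the episode above 0.005 m).
It fails at once if another thing on the table is moved by more than 20 mm (distance of any of screwdriver, brush, hammer, glue, tape, screw_tray, jar from where it was at the start of the episode above 0.02 m).
It also fails if it takes over 42 s, if anything falls off the work surface, if the arm or the gripper's body presses on something with over 40 N, if the wrist force passes 120 N, or if a joint passes its speed limit or range.

## Working session

There is one attempt and no reset: what is moved stays moved. The work goes in short steps, Python scripts to look and compute and a shell command to move; the robot and the scene stay as the last step left them, time stands still between calls to the robot, and variables do not carry over. Pictures are saved under pics/ and viewed, at most 10 in all, crops included, and the job is handed in when it is done.

```bash
mkdir -p pics
cat > h.py <<'E'
import numpy as np, cv2, pickle
from station import status, vision, order, silhouettes
def save(n,p): cv2.imwrite(f'pics/{n}.png',cv2.cvtColor(p,cv2.COLOR_RGB2BGR))
def ray(c,uv,z):
    d=c['R'].T@np.linalg.inv(c['K'])@np.array([uv[0],uv[1],1.]); o=-c['R'].T@c['t']
    return o+d*(z-o[2])/d[2]
def proj(c,X):
    p=c['K']@(c['R']@np.array(X)+c['t']); return p[:2]/p[2]
E
python3 - <<'E'
from h import *
print(status.get_obs())
cs={n:vision.camera(n) for n in('scene','top')}
pickle.dump(cs,open('c0.pkl','wb'))
for n,c in cs.items():
    save(n+'0',c['pixels'])
    for t in('gauge','box','lid','screwdriver','brush'):
        for r in silhouettes(t,c)[:4]: print(n,t,round(r['score'],2),r['extent'])
E
```

```text
{'time_s': 0.0, 'qpos': array([-1.39859424e+00,  3.00483046e-01,  1.52156599e+00,  2.22715645e-06,
        1.32069450e+00, -6.65609698e-02]), 'joint_vel': array([-4.31084817e-04,  2.07458786e-03, -6.55786262e-04,  3.64515385e-04,
       -1.28095920e-03, -6.47332818e-05]), 'tau': array([ 1.16898968e-04, -5.31804264e+01, -3.52738667e+01,  7.08943186e-02,
        2.44784314e-02, -5.78338904e-05]), 'ee_pos': array([ 0.13005022, -0.53414039,  0.20488616]), 'eef_rot': array([-3.14044446e+00, -7.86998378e-05,  2.38762459e-01]), 'force': array([ 0.9811389 ,  0.2408744 , -0.24085737]), 'moment': array([ 0.04553414, -0.03724826,  0.03128927]), 'grip_force': 0.0, 'grip_width': 0.09406552805560926}
scene gauge 0.81 [282.4, 174.3, 302.8, 211.9]
scene gauge 0.7 [330.5, 241.2, 397.0, 305.9]
scene gauge 0.55 [307.6, 122.4, 311.7, 155.0]
scene gauge 0.22 [186.6, 107.9, 242.5, 157.5]
scene box 0.57 [330.4, 220.4, 405.2, 305.1]
scene lid 0.86 [331.7, 198.2, 407.8, 298.0]
scene lid 0.22 [330.2, 288.6, 393.9, 303.5]
scene lid 0.19 [284.1, 170.7, 299.4, 205.6]
scene screwdriver 0.7 [312.4, 250.0, 324.4, 282.4]
scene brush 0.95 [253.4, 166.5, 277.4, 214.9]
top gauge 0.74 [333.0, 176.7, 382.3, 211.5]
top gauge 0.64 [356.6, 160.7, 408.4, 198.2]
top gauge 0.59 [365.2, 238.7, 405.0, 289.3]
top box 0.48 [265.5, 200.1, 297.6, 217.5]
top lid 0.83 [207.3, 120.0, 296.2, 227.3]
top screwdriver 0.69 [276.1, 127.2, 292.8, 157.4]
top brush 0.9 [357.4, 160.2, 407.8, 197.7]
```

View pics/top0.png

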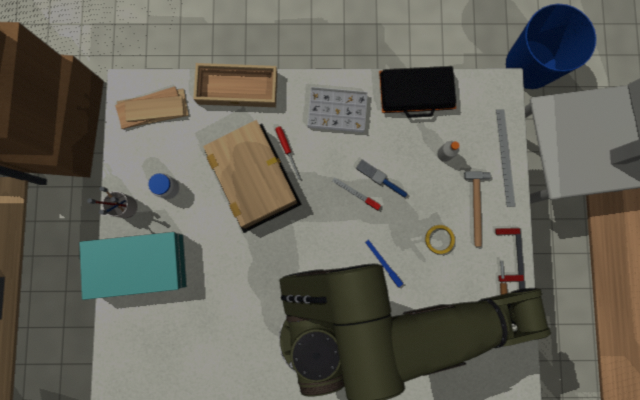

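View pics/scene0.png

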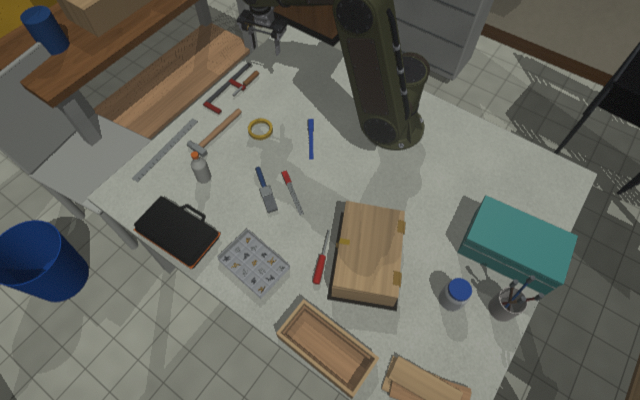

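The top view shows the candidates: the red-handled steel gauge at (358,194), an all-blue look-alike at (385,264), the red screwdriver at (288,150) and the blue brush at (382,178). By the description I choose (358,194), with its handle at (373,204). The box's front faces lower right, and its yellow tab is near (272,160).

Run:
```python
from h import *
cs=pickle.load(open('c0.pkl','rb'))
c=cs['top']; p=c['pixels']
a=cv2.resize(p[110:240,195:420],None,fx=3.5,fy=3.5,interpolation=cv2.INTER_CUBIC); save('crop_top',a)
b=cs['scene']['pixels'][160:315,240:420]; save('crop_scene',cv2.resize(b,None,fx=3.8,fy=3.8,interpolation=cv2.INTER_CUBIC))
for n,c in cs.items():
    print(n,c['K'][0,0],-c['R'].T@c['t'])
    hsv=cv2.cvtColor(c['pixels'],cv2.COLOR_RGB2HSV)
    m=(((hsv[...,0]<8)|(hsv[...,0]>172))&(hsv[...,1]>140)&(hsv[...,2]>60)).astype(np.uint8)
    k,l,s,ce=cv2.connectedComponentsWithStats(m)
    for i in range(1,k):
        if s[i,4]>15: print('red',ce[i].round(1),s[i].tolist(),ray(c,ce[i],.012).round(4))
print(proj(cs['top'],[0,0,0]))
for n,uv in(('tip',(335.5,181)),('handle',(373,204))): print(n,ray(cs['top'],uv,.01).round(4))
```

```text
scene 426.1396817386965 [1.09936965 0.4057944  1.35325484]
red [234.8  82.9] [230, 79, 11, 8, 39] [ 0.1991 -0.6731  0.012 ]
red [211.4 106.8] [204, 102, 16, 11, 59] [ 0.3596 -0.6621  0.012 ]
red [285.6 176.2] [282, 171, 8, 12, 53] [ 0.4535 -0.1993  0.012 ]
red [318.8 269.1] [313, 255, 12, 29, 176] [0.6811 0.1154 0.012 ]
top 517.7945522409614 [ 0.26847327 -0.00922067  1.7956658 ]
red [282.8 139.7] [276, 127, 15, 27, 164] [0.6803 0.1149 0.012 ]
red [372.5 203.4] [366, 198, 14, 12, 85] [ 0.4536 -0.1967  0.012 ]
red [507.5 231. ] [496, 229, 24, 5, 120] [ 0.3557 -0.6609  0.012 ]
red [511.7 277.9] [499, 275, 24, 7, 117] [ 0.196  -0.6669  0.012 ]
[316.30522629 337.95442339]
tip [ 0.533  -0.0691  0.01  ]
handle [ 0.4517 -0.1985  0.01  ]
```

View pics/crop_top.png

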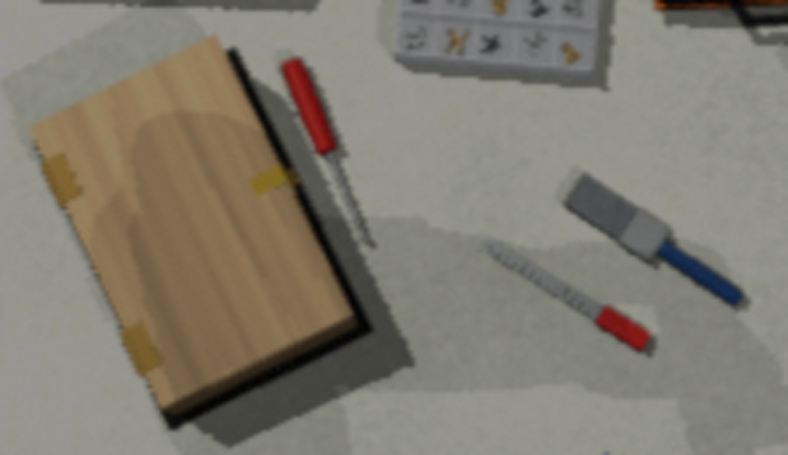

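View pics/crop_scene.png

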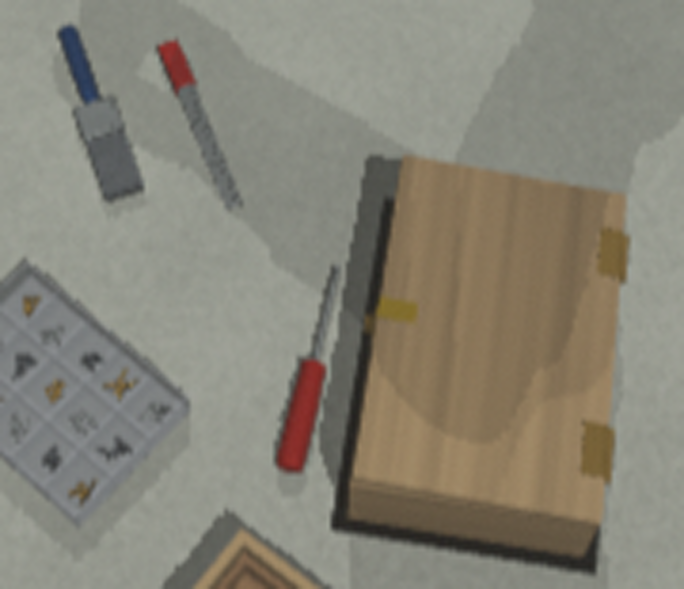

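The close crop confirms the choice: silver taper blade, tip at top-view (334.7,179.7), red handle at (373.9,203.7). The tab is on the lid's right edge and the hinges are on its left. Next I fit the box.

```bash
cat > fit.py <<'E'
from h import *
from scipy.optimize import least_squares
cs=pickle.load(open('c0.pkl','rb'))
T=lambda u,v:(195+u/3.5-.35,110+v/3.5-.35)
S=lambda u,v:(240+u/3.8-.35,160+v/3.8-.35)
def bp(q,X,a=None):
    x,y,w,_=q; c,s=np.cos(w),np.sin(w)
    return np.array([x+c*X[0]-s*X[1],y+s*X[0]+c*X[1],.003+X[2]])
def lidp(a,d,y,h): # d from hinge toward front
    return (0.1-d*np.cos(a)-h*np.sin(a),y,.085+d*np.sin(a)+h*np.cos(a))
# (d,y,h): front is -x ; +y left of box
obs=[('top',T(217,38),(.2,.15,.009)),('top',T(358,318),(.2,-.15,.009)),('top',T(33,125),(0,.15,.009)),('top',T(167,408),(0,-.15,.009)),
('scene',S(402,157),(.2,-.15,.009)),('scene',S(353,480),(.2,.15,.009)),('scene',S(627,193),(0,-.15,.009)),('top',T(296,173),(.2,0,.009)),('scene',S(380,310),(.2,0,.009))]
f=lambda q:np.concatenate([proj(cs[n],bp(q,lidp(q[3],*X)))-uv for n,uv,X in obs])
E
python3 - <<'E'
from fit import *
for w0 in(.5,3.6):
    r=least_squares(f,[.6,.2,w0,.05],loss='soft_l1')
    print(r.x.round(4),r.cost); print(f(r.x).reshape(-1,2).round(1).tolist())
    q=r.x
    if r.cost<50:
        print('rim',bp(q,(-.1,0,.085)).round(4),'gap',.2*np.sin(q[3])); np.save('box.npy',q)
c=cs['top']
a=ray(c,T(626,329),.01)[:2]; b=ray(c,T(489,244),.001)[:2]; print(a,b,np.linalg.norm(b-a),np.degrees(np.arctan2(*(b-a)[::-1])))
c=cs['scene']
a=ray(c,S(176,66),.01)[:2]; b=ray(c,S(236,207),.001)[:2]; print(a,b,np.linalg.norm(b-a),np.degrees(np.arctan2(*(b-a)[::-1])))
E
```

```text
[ 0.4614  0.3991 -1.1171 -3.2302] 7.593371578974775
[[0.2, 0.0], [-1.1, -0.5], [-0.0, 1.9], [-0.4, 0.9], [-0.5, 0.3], [-0.7, -0.5], [-1.7, 1.9], [-3.0, 0.8], [-0.9, -0.1]]
rim [0.4176 0.489  0.088 ] gap 0.017706284736483096
[0.4614 0.3991 5.1661 3.0529] 7.593371578975019
[[0.2, 0.0], [-1.1, -0.5], [-0.0, 1.9], [-0.4, 0.9], [-0.5, 0.3], [-0.7, -0.5], [-1.7, 1.9], [-3.0, 0.8], [-0.9, -0.1]]
rim [0.4176 0.489  0.088 ] gap 0.017706283578961285
[ 0.45295796 -0.20031375] [ 0.54011992 -0.06552012] 0.16051956324435718 57.11197268895195
[ 0.45449696 -0.19708174] [ 0.54318481 -0.05775846] 0.16515601506513433 57.52073685221919
```

```bash
sed -i 's/^f=/obs=[(n,u,(d,-y,h)) for n,u,(d,y,h) in obs]\nf=/' fit.py
python3 - <<'E'
from fit import *
r=least_squares(f,[.6,.2,2.,.05],loss='soft_l1'); q=r.x
print(q.round(4),r.cost); print(f(q).reshape(-1,2).round(1).tolist())
rm=bp(q,(-.1,0,.085)); print('rim',rm.round(4),'gap',.2*np.sin(q[3]),'yaw deg',np.degrees(q[2]))
np.save('box.npy',q)
for d in(-.2,-.17,-.11,-.06): print(d,bp(q,(-.1+d,0,.085)).round(4))
E
```

```text
[ 0.549   0.2199  2.0219 -0.0039] 6.037322330677893
[[0.6, -0.1], [-0.9, -0.6], [-1.1, 0.6], [-1.4, 0.4], [-0.6, 0.4], [-1.1, -0.5], [-0.7, -0.5], [-2.8, 0.7], [-1.2, -0.1]]
rim [0.5926 0.13   0.088 ] gap -0.0007872335373588691 yaw deg 115.84798870604246
-0.2 [ 0.6798 -0.05    0.088 ]
-0.17 [ 0.6667 -0.023   0.088 ]
-0.11 [0.6406 0.031  0.088 ]
-0.06 [0.6188 0.076  0.088 ]
```

```bash
cat >> h.py <<'E'
from scipy.spatial.transform import Rotation as Ro
def rows(pos,yawdeg):
    o=status.get_obs(); R=Ro.from_euler('xyz',o['eef_rot'])
    G=Ro.from_euler('xyz',[np.pi,0,np.radians(yawdeg)])
    print('t',o['time_s'],'ee',o['ee_pos'].round(4),'rot',np.degrees(o['eef_rot']).round(2),'F',o['force'].round(2),'w',round(o['grip_width'],4),'gf',round(o['grip_force'],1))
    print('row',(R.inv().apply(np.array(pos)-o['ee_pos'])/.5).round(4).tolist(),((R.inv()*G).as_rotvec()/(np.pi/2)).round(4).tolist())
E
python3 -c "
from h import *
rows([.4535,-.1985,.15],57.3)"
```

```text
t 0.6 ee [ 0.1301 -0.5344  0.2055] rot [180.    -0.    13.68] F [0.24 0.77 1.64] w 0.0938 gf 0.0
row [0.7874, -0.4997, 0.1109] [0.0, -0.0, -0.4846]
```

```bash
python3 -m pendant '[0.787,-0.5,0,0,0,-0.485,1, 0.787,-0.5,0,0,0,-0.485,1, 0.787,-0.5,0,0,0,-0.485,1, 0.787,-0.5,0,0,0,-0.485,1, 0.787,-0.5,0,0,0,-0.485,1, 0.787,-0.5,0,0,0,-0.485,1, 0.787,-0.5,0.05,0,0,-0.485,1, 0.787,-0.5,0.11,0,0,-0.485,1, 0.787,-0.5,0.11,0,0,-0.485,1, 0.787,-0.5,0.11,0,0,-0.485,1, 0.787,-0.5,0.11,0,0,-0.485,1, 0.787,-0.5,0.11,0,0,-0.485,1]'
python3 - <<'E'
from h import *
rows([.4535,-.1985,.003],57.3)
c=vision.camera('wrist'); pickle.dump(c,open('w1.pkl','wb')); save('w1',c['pixels'])
print('cam',(-c['R'].T@c['t']).round(3))
hsv=cv2.cvtColor(c['pixels'],cv2.COLOR_RGB2HSV)
m=(((hsv[...,0]<8)|(hsv[...,0]>172))&(hsv[...,1]>140)&(hsv[...,2]>60)).astype(np.uint8)
k,l,s,ce=cv2.connectedComponentsWithStats(m)
for i in range(1,k):
    if s[i,4]>100: print('red',ce[i].round(1),s[i].tolist(),ray(c,ce[i],.018).round(4), [ray(c,p,.02).round(4).tolist() for p in cv2.boxPoints(cv2.minAreaRect(np.argwhere(l==i)[:,::-1].astype(np.float32)))])
for r in silhouettes('gauge',c)[:2]: print(r['score'],r['extent'])
E
```

```text
time_s: 1.8
ee_pos: [0.4533, -0.1983, 0.1504]
eef_rot: [-3.141, 0.0, 1.002]
force: [0.6, 0.3, 0.0]
grip_width: 0.0942
grip_force: 0.0
t 1.8 ee [ 0.4533 -0.1983  0.1504] rot [-1.7998e+02  1.0000e-02  5.7390e+01] F [0.59 0.29 0.05] w 0.0942 gf 0.0
row [-0.0, 0.0007, 0.2949] [-0.0002, 0.0001, 0.0011]
cam [ 0.49  -0.139  0.331]
red [318.8 184. ] [309, 157, 21, 55, 1107] [ 0.4556 -0.1963  0.018 ] [[0.462, -0.169, 0.02], [0.4779, -0.1792, 0.02], [0.4496, -0.2242, 0.02], [0.433, -0.2136, 0.02]]
0.62 [164.2, 225.5, 202.8, 379.3]
```

View pics/w1.png

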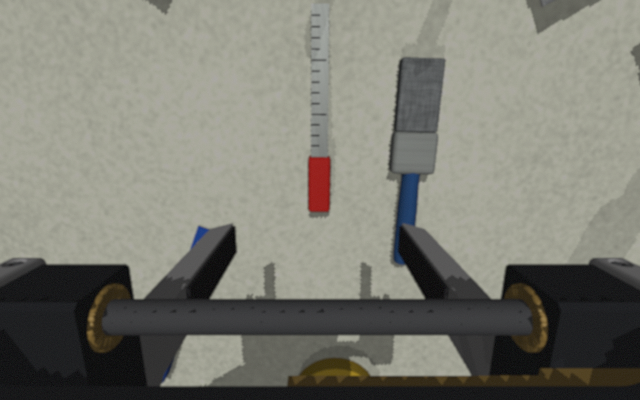

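The wrist picture shows the red handle at (319,184), in line with the tool's x axis. The brush at (415,110) is clear of the fingers. I lower and grip.

```bash
python3 -m pendant '[0.006,0.001,0.1,0,0,0,0.3, 0.006,0.001,0.2,0,0,0,0.3, 0.006,0.001,0.26,0,0,0,0.3, 0.006,0.001,0.293,0,0,0,0.3, 0.006,0.001,0.293,0,0,0,0.3, 0.006,0.001,0.293,0,0,0,-1, 0.006,0.001,0.293,0,0,0,-1, 0.006,0.001,0.293,0,0,0,-1, 0.006,0.001,0.293,0,0,0,-1, 0.006,0.001,0.293,0,0,0,-1]' 50
python3 -m pendant '[0,0,0,0,0,0,-1, 0,0,0,0,0,0,-1, 0,0,-0.1,0,0,0,-1, 0,0,-0.2,0,0,0,-1, 0,0,-0.3,0,0,0,-1, 0,0,-0.3,0,0,0,-1, 0,0,-0.3,0,0,0,-1, 0,0,-0.3,0,0,0,-1]' 50
python3 -c "
from h import *
rows([.68,-.05,.14],115.8)"
```

```text
time_s: 2.9
ee_pos: [0.4555, -0.1962, 0.0044]
eef_rot: [3.141, -0.0, 1.001]
force: [-0.2, -1.0, -0.4]
grip_width: 0.0246
grip_force: 0.0
time_s: 3.7
ee_pos: [0.4545, -0.1957, 0.1521]
eef_rot: [-3.139, 0.0, 1.001]
force: [0.4, 0.7, -2.4]
grip_width: 0.0207
grip_force: 50.0
t 3.7 ee [ 0.4545 -0.1957  0.1521] rot [-1.7983e+02  2.0000e-02  5.7340e+01] F [ 0.37  0.68 -2.42] w 0.0207 gf 50.0
row [0.4887, 0.2224, 0.0235] [-0.0018, -0.0008, -0.6496]
```

```bash
python3 -m pendant '[0.49,0.222,0,0,0,-0.65,-1, 0.49,0.222,0,0,0,-0.65,-1, 0.49,0.222,0,0,0,-0.65,-1, 0.49,0.222,0,0,0,-0.65,-1, 0.49,0.222,0,0,0,-0.65,-1, 0.49,0.222,0,0,0,-0.65,-1, 0.49,0.222,0,0,0,-0.65,-1, 0.49,0.222,0,0,0,-0.65,-1, 0.49,0.222,0,0,0,-0.65,-1, 0.49,0.222,0,0,0,-0.65,-1]' 50
python3 - <<'E'
from h import *
rows([.68,-.05,.1],115.8)
c=vision.camera('wrist'); pickle.dump(c,open('w2.pkl','wb')); save('w2',c['pixels'])
q=np.load('box.npy'); print('cam',(-c['R'].T@c['t']).round(3))
from fit import bp
for X in((-.1,0,.098),(-.1,.15,.098),(-.1,-.15,.098)): print(proj(c,bp(q,X)).round(1))
E
```

```text
time_s: 4.7
ee_pos: [0.6806, -0.0502, 0.1533]
eef_rot: [-3.141, -0.001, 2.018]
force: [-0.2, -0.3, -1.8]
grip_width: 0.0217
grip_force: 50.0
t 4.7 ee [ 0.6806 -0.0502  0.1533] rot [-1.7995e+02 -3.0000e-02  1.1563e+02] F [-0.19 -0.28 -1.79] w 0.0217 gf 50.0
row [0.0008, -0.0008, 0.1066] [-0.0006, -0.0003, -0.0018]
cam [0.649 0.013 0.334]
[ 316.8 -113.7]
[  62.7 -112.1]
[ 571.7 -115.4]
```

View pics/w2.png

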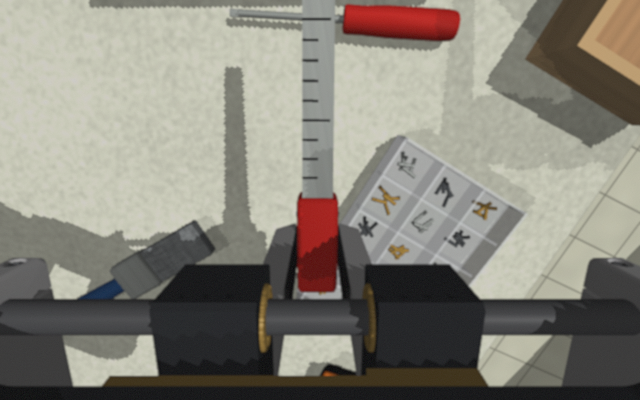

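```bash
python3 -m pendant '[0.07,0,0,0,0,0,-1, 0.07,0,0,0,0,0,-1, 0.07,0,0,0,0,0,-1]' 50
python3 - <<'E'
from h import *
rows([.6667,-.023,.1],115.8)
c=vision.camera('wrist'); pickle.dump(c,open('w3.pkl','wb')); save('w3',c['pixels'][:240])
q=np.load('box.npy'); print('cam',(-c['R'].T@c['t']).round(3))
from fit import bp
for X in((-.1,0,.107),(-.1,.1,.107),(-.1,-.1,.107)): print(proj(c,bp(q,X)).round(1))
E
```

```text
time_s: 5.05
ee_pos: [0.6657, -0.0182, 0.1544]
eef_rot: [3.141, 0.0, 2.021]
force: [0.3, 0.1, -2.1]
grip_width: 0.0218
grip_force: 50.0
t 5.05 ee [ 0.6657 -0.0182  0.1544] rot [1.7998e+02 2.0000e-02 1.1581e+02] F [ 0.26  0.14 -2.08] w 0.0218 gf 50.0
row [-0.0096, -0.0024, 0.1088] [0.0003, 0.0002, 0.0001]
cam [0.634 0.045 0.335]
[316.9 -51.3]
[147.9 -51. ]
[485.9 -51.7]
```

View pics/w3.png

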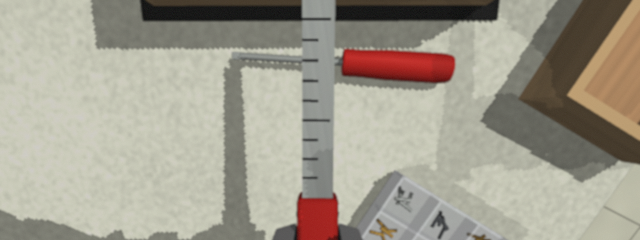

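Run:
```python
from h import *
c=pickle.load(open('w3.pkl','rb')); q=np.load('box.npy')
g=c['pixels'].astype(int).sum(2)
for u in(160,220,280,360,420,480): 
    col=g[:45,u]; d=np.diff(col); print(u,[(i,int(d[i])) for i in range(44) if abs(d[i])>25])
w=q[2]
for uv in((142,19.5),(498,19.5),(318,19.5)):
    X=ray(c,uv,.003)-[q[0],q[1],0]; print((np.cos(w)*X[0]+np.sin(w)*X[1]).round(4),(-np.sin(w)*X[0]+np.cos(w)*X[1]).round(4))
```

```text
160 [(5, -55), (6, -36), (19, 75), (20, 105), (21, 72)]
220 [(4, -37), (5, -38), (6, -28), (19, 80), (20, 100), (21, 82)]
280 [(4, -40), (5, -47), (18, 30), (19, 77), (20, 102), (21, 69)]
360 [(4, -42), (5, -35), (18, 32), (19, 82), (20, 94), (21, 74)]
420 [(4, -47), (5, -34), (12, 26), (18, 32), (19, 97), (20, 97), (21, 48)]
480 [(3, -27), (4, -33), (5, -56), (18, 48), (19, 107), (20, 118), (21, 90), (22, 79), (23, 38)]
-0.1109 0.16
-0.1115 -0.1657
-0.1112 -0.001
```

The wrist view puts the box's mat edge at row 20, columns 142 to 498, level. The blade at column 318 is therefore central and square, and the box fit agrees within about 3 mm. I back off and lower to just above rim level.

```bash
python3 -m pendant '[-0.06,0,0,0,0,0,-1, -0.06,0,0,0,0,0,-1, -0.06,0,0.06,0,0,0,-1, -0.06,0,0.1,0,0,0,-1, -0.06,0,0.119,0,0,0,-1, -0.06,0,0.119,0,0,0,-1, -0.06,0,0.119,0,0,0,-1, -0.06,0,0.119,0,0,0,-1]' 50
python3 - <<'E'
from h import *
rows([.6667,-.023,.095],115.8)
for n in('scene','top'):
    c=vision.camera(n); pickle.dump(c,open(n+'4.pkl','wb'))
    if n=='scene': save('s4',cv2.resize(c['pixels'][190:310,250:420],None,fx=4.5,fy=4.5,interpolation=cv2.INTER_CUBIC))
rows([.6667,-.023,.095],115.8)
E
```

```text
time_s: 5.9
ee_pos: [0.6794, -0.0454, 0.0959]
eef_rot: [3.14, 0.001, 2.021]
force: [-0.2, 0.2, -1.0]
grip_width: 0.0216
grip_force: 50.0
t 5.9 ee [ 0.6794 -0.0454  0.0959] rot [1.7990e+02 6.0000e-02 1.1582e+02] F [-0.22  0.23 -0.99] w 0.0216 gf 50.0
row [0.0515, -0.0034, 0.0017] [0.0011, 0.0007, 0.0003]
t 6.0 ee [ 0.6793 -0.0454  0.0955] rot [1.7992e+02 5.0000e-02 1.1583e+02] F [-0.49  0.3  -1.9 ] w 0.0213 gf 50.0
row [0.0512, -0.0031, 0.0011] [0.0009, 0.0006, 0.0003]
```

View pics/s4.png

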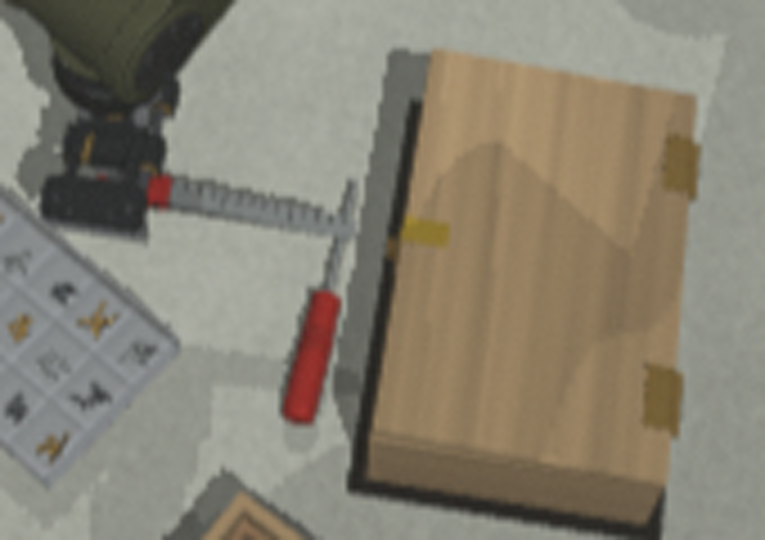

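The tip is at (355,228), in line with the yellow tab at (405,232). I slide in now.

```bash
python3 -m pendant '[0.025,0,0,0,0,0,-1, 0.05,0,0,0,0,0,-1, 0.06,0,0,0,0,0,-1, 0.07,0,0,0,0,0,-1, 0.08,0,0,0,0,0,-1]' 50
python3 -m pendant '[0.01,0,0,0,0,0,-1, 0.02,0,0,0,0,0,-1, 0.03,0,0,0,0,0,-1, 0.04,0,0,0,0,0,-1, 0.04,0,0,0,0,0,-1]' 50
python3 -c "
from h import *
rows([.6667,-.023,.0924],115.8)"
```

```text
time_s: 6.5
ee_pos: [0.6612, -0.0088, 0.0946]
eef_rot: [3.141, 0.0, 2.022]
force: [0.6, -0.7, -1.9]
grip_width: 0.0217
grip_force: 50.0
time_s: 7.0
ee_pos: [0.6525, 0.0093, 0.0945]
eef_rot: [-3.142, -0.0, 2.022]
force: [0.1, 0.1, -2.6]
grip_width: 0.0216
grip_force: 50.0
t 7.0 ee [0.6525 0.0093 0.0945] rot [-1.8000e+02 -1.0000e-02  1.1586e+02] F [ 0.08  0.09 -2.61] w 0.0216 gf 50.0
row [-0.0705, -0.0026, 0.0042] [-0.0, -0.0001, 0.0007]
```

```bash
python3 -m pendant '[0,0,0.001,0,0,0,-1, 0,0,0.002,0,0,0,-1,0,0,0.002,0,0,0,-1]' 50 | grep -E "ee_pos|force:"
python3 -m pendant '[0,0,0.001,0,0,0,-1, 0,0,0.002,0,0,0,-1,0,0,0.002,0,0,0,-1]' 50| grep -E "ee_pos|force:"
python3 -m pendant '[0,0,0.001,0,0,0,-1,0,0,0.001,0,0,0,-1]' 50| grep -E "ee_pos|force:"
```

```text
ee_pos: [0.6527, 0.0085, 0.0933]
force: [-0.1, 0.7, -2.4]
grip_force: 50.0
ee_pos: [0.6527, 0.0086, 0.0924]
force: [0.5, -0.2, -0.2]
grip_force: 50.0
ee_pos: [0.6528, 0.0087, 0.092]
force: [-0.1, -0.6, -0.7]
grip_force: 50.0
```

```bash
python3 -m pendant '[0,0,0.001,0,0,0,-1,0,0,0.001,0,0,0,-1]' 50| grep -E "ee_pos|force:|eef"
python3 -m pendant '[0,0,0.001,0,0,0,-1,0,0,0.001,0,0,0,-1]' 50| grep -E "ee_pos|force:|eef"
```

```text
ee_pos: [0.6528, 0.0086, 0.0915]
eef_rot: [3.141, 0.0, 2.022]
force: [0.2, -0.2, -0.2]
grip_force: 50.0
ee_pos: [0.6528, 0.0086, 0.0911]
eef_rot: [3.141, 0.0, 2.022]
force: [0.4, -1.1, 0.9]
grip_force: 50.0
```

```bash
cat > r.sh <<'E'
grep -E "ee_pos|^force:"
python3 - <<'E'
from h import *
F=[]
for i in range(4): F.append(status.get_obs()['force']); vision.camera('wrist') if i<3 else 0
o=status.get_obs(); f=np.mean(F,0); q=np.load('box.npy'); d=np.array([np.cos(q[2]),np.sin(q[2]),0])
rim=np.array([.5926,.13,0]); print('drag',round(-f@d,2),'Fz',round(f[2],2),'depth mm',round(1000*(.1625-(rim-o['ee_pos'])[:2]@d[:2]),1),'z',o['ee_pos'][2].round(4),'M',o['moment'].round(2))
E
E
python3 -m pendant '[0.01,0,0,0,0,0,-1,0.02,0,0,0,0,0,-1,0.02,0,0,0,0,0,-1]' 50 | bash r.sh
python3 -m pendant '[0.01,0,0,0,0,0,-1,0.02,0,0,0,0,0,-1,0.02,0,0,0,0,0,-1]' 50 | bash r.sh
```

```text
ee_pos: [0.648, 0.0186, 0.091]
force: [0.3, 1.1, 0.9]
drag -1.24 Fz 0.51 depth mm 37.6 z 0.0909 M [0.55 0.15 0.01]
ee_pos: [0.6437, 0.0274, 0.0911]
force: [-0.3, 1.8, 0.9]
drag -1.78 Fz 0.8 depth mm 47.5 z 0.0909 M [ 0.58  0.11 -0.01]
```

```bash
python3 -m pendant '[0.005,0,0,0,0,0,-1,0.01,0,0,0,0,0,-1]' 50 | bash r.sh
python3 -m pendant '[0.005,0,0,0,0,0,-1,0.01,0,0,0,0,0,-1]' 50 | bash r.sh
```

```text
ee_pos: [0.6419, 0.0309, 0.0911]
force: [0.1, -1.6, 1.0]
drag 0.6 Fz 1.49 depth mm 52.3 z 0.091 M [ 0.18 -0.03  0.03]
ee_pos: [0.6396, 0.0356, 0.091]
force: [0.9, -1.8, 1.8]
drag 0.91 Fz 1.75 depth mm 57.5 z 0.091 M [0.25 0.   0.02]
```

```bash
python3 -m pendant '[0.005,0,0,0,0,0,-1,0.01,0,0,0,0,0,-1]' 50 | bash r.sh
python3 -m pendant '[0.005,0,0,0,0,0,-1,0.01,0,0,0,0,0,-1]' 50 | bash r.sh
```

```text
ee_pos: [0.6375, 0.0402, 0.091]
force: [0.6, -2.4, 3.3]
drag 1.44 Fz 2.61 depth mm 62.5 z 0.091 M [0.26 0.06 0.06]
ee_pos: [0.6353, 0.0447, 0.091]
force: [1.0, -3.5, 2.7]
drag 1.66 Fz 2.72 depth mm 67.4 z 0.091 M [ 0.27 -0.03 -0.02]
```

```bash
python3 -m pendant '[0.005,0,0,0,0,0,-1,0.01,0,0,0,0,0,-1]' 50 | bash r.sh
python3 -m pendant '[0.005,0,0,0,0,0,-1,0.01,0,0,0,0,0,-1]' 50 | bash r.sh
python3 - <<'E'
from h import *
a=pickle.load(open('top4.pkl','rb'))['pixels']; b=vision.camera('top')['pixels']
c=vision.camera('scene')['pixels']
save('cmp',cv2.resize(c[190:290,300:420],None,fx=6,fy=6,interpolation=cv2.INTER_CUBIC))
E
```

```text
ee_pos: [0.6331, 0.0492, 0.0911]
force: [1.4, -3.5, 3.5]
drag 2.18 Fz 3.28 depth mm 72.5 z 0.091 M [ 0.2  -0.06 -0.04]
ee_pos: [0.631, 0.0537, 0.091]
force: [2.8, -3.2, 3.4]
drag 2.39 Fz 3.74 depth mm 77.4 z 0.091 M [ 0.15 -0.1  -0.05]
```

View pics/cmp.png

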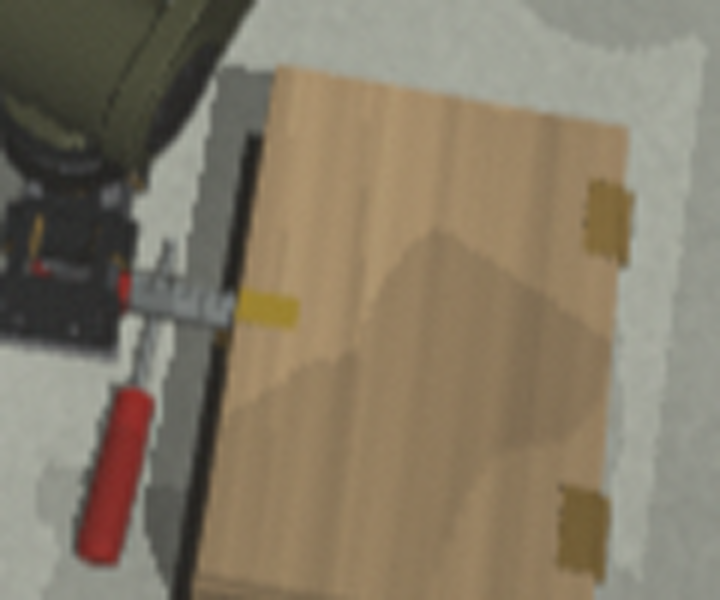

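```bash
python3 -m pendant '[0.005,0,0,0,0,0,-1,0.01,0,0,0,0,0,-1]' 50 | bash r.sh
python3 -m pendant '[0.005,0,0,0,0,0,-1,0.01,0,0,0,0,0,-1]' 50 | bash r.sh
```

```text
ee_pos: [0.6289, 0.0581, 0.0911]
force: [1.8, -3.9, 4.7]
drag 2.57 Fz 4.4 depth mm 82.4 z 0.091 M [ 0.09 -0.12 -0.  ]
ee_pos: [0.6266, 0.0626, 0.0911]
force: [1.9, -3.6, 4.9]
drag 2.72 Fz 5.16 depth mm 87.4 z 0.091 M [-0.03 -0.12 -0.01]
```

```bash
python3 -m pendant '[0.005,0,0,0,0,0,-1,0.01,0,0,0,0,0,-1]' 50 | bash r.sh
python3 -m pendant '[0.004,0,0,0,0,0,-1,0.008,0,0,0,0,0,-1]' 50 | bash r.sh
```

```text
ee_pos: [0.6245, 0.0671, 0.0911]
force: [1.5, -3.8, 5.1]
drag 3.2 Fz 5.24 depth mm 92.3 z 0.0911 M [-0.1  -0.2   0.01]
ee_pos: [0.6228, 0.0707, 0.0912]
force: [3.0, -4.9, 6.1]
drag 4.27 Fz 6.31 depth mm 96.2 z 0.0912 M [-0.24 -0.21  0.02]
```

```bash
python3 -m pendant '[0.003,0,0,0,0,0,-1,0.006,0,0,0,0,0,-1]' 50 | bash r.sh
python3 -m pendant '[0.003,0,0,0,0,0,-1,0.006,0,0,0,0,0,-1]' 50 | bash r.sh
```

```text
ee_pos: [0.6216, 0.0733, 0.0913]
force: [3.4, -4.7, 5.8]
drag 4.54 Fz 6.08 depth mm 99.1 z 0.0913 M [-0.34 -0.26  0.02]
ee_pos: [0.6207, 0.0753, 0.0915]
force: [6.1, -13.5, 6.9]
drag 11.36 Fz 6.24 depth mm 101.0 z 0.0915 M [-1.47 -0.8  -0.04]
```

```bash
python3 -m pendant '[0,0,0,0,0,0,-1,0,0,0,0,0,0,-1,0,0,0,0,0,0,-1,0,0,0,0,0,0,-1]' 50 | bash r.sh
python3 - <<'E'
from h import *
rows([.62,.075,.0915],115.8)
c=vision.camera('scene')['pixels']; w=vision.camera('wrist')['pixels']
x=cv2.resize(c[200:290,300:420],(640,480),interpolation=cv2.INTER_CUBIC)[:300]
save('fin',np.vstack([x,w[:290]]))
E
```

```text
ee_pos: [0.6206, 0.0753, 0.0914]
force: [3.8, -9.4, 6.4]
drag 10.05 Fz 6.16 depth mm 101.0 z 0.0914 M [-1.43 -0.81 -0.02]
t 13.95 ee [0.6207 0.0753 0.0914] rot [1.7994e+02 1.1000e-01 1.1581e+02] F [ 3.76 -9.18  6.16] w 0.0214 gf 50.0
row [0.0001, -0.0014, -0.0001] [0.0007, 0.0013, 0.0001]
```

View pics/fin.png

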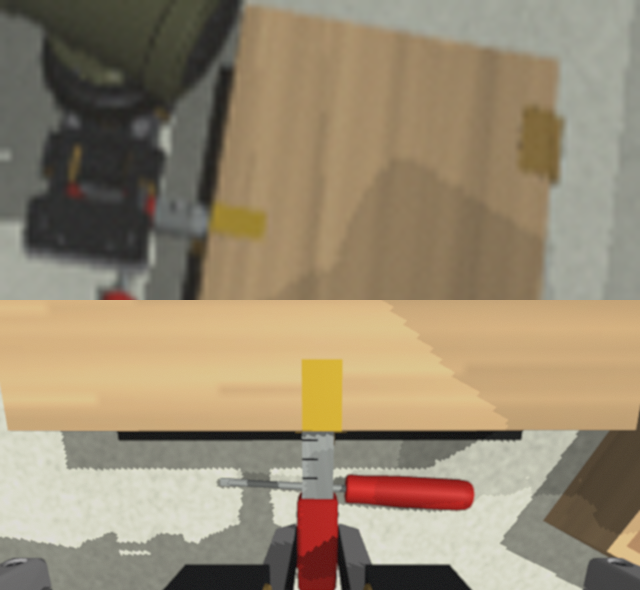

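The blade at column 318 enters squarely under the yellow tab at column 322. The drag is steady at about 10 N and the screwdriver is undisturbed.

```bash
python3 -c "
from station import order; print(order.hand_in())"
```

```text
the job is handed in; nothing more can be done
None
```

I handed the job in with the gauge still held by its red handle, its blade square under the yellow tape and snug in the gap with about 10 N of drag; the insertion depth puts the gap at about 13.5 mm, and the hand-in returned no verdict.

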